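# Lock the tube clamp's post with its linchpin

### The job

Lock the post of the sample-tube clamp with its linchpin: push the pin through the eye of the post from the clamp's front until the head is fully home against the eye, let go, then swing the pin's ring over the top of the post and press it down past the nose until it snaps in below. The post's height setting varies, so find the hole by eye or by feel, and work gently without ramming the pin against the clamp. Leave the glassware and the tweezers where they are.

Things in the scene. Friction and masses are not known exactly. Their poses are not given: they have to be found in the camera images.
- pin: Linchpin, steel, 130 g, loose on the bench. Origin on the shank axis at the shoulder where the head begins; x to the nose, z up. Shank 10 x 10 mm square, x 0 to 30 mm, then a ball nose of radius 5 mm centred at x = 30. Head: dark block x -40 to 0, 16 mm wide in y, z -5 to +23 mm; grip it across y near x = -14. Axis 5 mm above the bench when lying. In the eye the freed head droops up to 8 degrees.
- ring (a joint): Angle (rad) of the pin's ring about its hinge: 0 = stretched forward in line with the shank, pi/2 = standing up, 2.05 to 2.25 = leaning back over the rear as at the start. Stiff (0.03 N m), stays where left. From 0.09 down its end bar rides on the nose; pressed with 5 to 8 N it springs out 2.5 mm, passes and snaps below. Locked = at its stop, about -0.1.
- ring_hinge (a point): Middle of the ring's hinge line, in the head at x = -34 mm, z = 0 of the pin; axes as the pin's, hinge along y. The ring is a long loop of 5 mm round steel wire: two arms at y = +/-22 mm and an end bar 69 mm from the hinge. Back at the start it stands clear of fingers on the head.
- ring_end (a point): Middle of the ring's end bar (centre of the 5 mm wire); the bar is straight over 14 mm to either side, then its corners are cut back to the arms. The pin's nose under it is 10 mm wide: press on the bar beside the nose or just beyond it.
- clamp: Sample-tube clamp, fixed: aluminium base plate 100 mm (x) by 170 mm (y -130 to +40), 10 mm high; a steel bar over three vials along -y, top at 48 mm, end knob to 54 mm; a sleeve 26 mm wide, 50 mm high, from which the post rises. Origin on the bench on the post's axis, z up. Its front is its -x side, towards the robot; the pin goes in along +x.
- post_mid (a point): Fixed point on the post's axis 80 mm above the bench, axes as the clamp's. The post stands stiffly at an unknown height: the hole's centre is 0 to 9 mm straight above or below this point. Eye: steel plate x -8 to +8 mm, 22 mm wide, from 14 mm below to 16 mm above the hole's centre; square through hole 11.6 mm wide. Pin home: its origin at x = -8 mm, in line with the hole.
- beaker: Bystander: glass beaker 64 mm wide, 85 mm high; origin under its centre.
- jar: Bystander: amber jar 44 mm wide, 55 mm high; origin under its centre.
- dish: Bystander: glass dish 84 mm wide, 16 mm high; origin under its centre.
- tweezers: Bystander: brass tweezers 120 mm long, 8 mm high, lying along x; origin under the middle.
Not all that is in view belongs to the job. Leave any yellow look-alike of the pin alone.

How it is judged:
On the way, in this order (a step that is already met when the one before it is completed fails the run):
1. the pin is through the eye with its shoulder home against it (within 3.5 mm), the ring still open (x of pin in the frame of post_mid between -0.0115 and -0.004 m and y of pin in the frame of post_mid between -0.004 and 0.004 m and z of pin in the frame of post_mid between -0.012 and 0.012 m and angle between the x axis of pin and the x axis of clamp, either way round below 0.22 rad and value of joint ring above 1 rad), for 0.2 s.
2. the ring has been swung over the post and snapped below the pin's nose (value of joint ring below -0.075 rad), for 0.2 s.
At the end, for the whole second after the job is handed in: The pin sits in the eye along the clamp's +x within 0.22 rad, its shoulder within 3.5 mm of the eye's front face, its origin within 4 mm sideways of the post's axis and within 12 mm of the height of post_mid; the ring is snapped below the nose (ring angle under -0.075); the pin is at rest (x of pin in the frame of post_mid between -0.0115 and -0.004 m and y of pin in the frame of post_mid between -0.004 and 0.004 m and z of pin in the frame of post_mid between -0.012 and 0.012 m and angle between the x axis of pin and the x axis of clamp, either way round below 0.22 rad and value of joint ring below -0.075 rad and linear speed of pin below 0.02 m/s); the robot touches nothing.
It fails at once if the pin is pressed against the clamp with more than 50 N (contact force between pin and clamp above 50 N).
It fails at once if the beaker, jar, dish or tweezers are moved by more than 30 mm (distance of any of beaker, jar, dish, tweezers from where it was at the start of the episode above 0.03 m).
It fails at once if the beaker or jar is tipped (angle between any of beaker, jar's own z axis and vertical above 0.5 rad).
It also fails if it takes over 64 s, if anything falls off the work surface, if the arm or the gripper's body presses on something with over 40 N, if the wrist force passes 120 N, or if a joint passes its speed limit or range.

### The arm

A 7-joint arm with a two-finger parallel gripper is mounted at the origin on the work surface. World frame = base frame: x ahead of the robot, y to its left, z up, the work surface at z = 0. Lengths are in m, angles in rad, forces in N, time in s.
With the tool pointing down it reaches from about 0.425 to 0.95 m from the base axis. Payload 4.7 kg.
Tool frame: the origin (TCP) lies on the centre line of the jaws, within the pads' length; the fingertips stand robot.nose_length ahead of it and the grasp point (between the pads) lies 8 mm behind it (robot.nose_length is the distance from the TCP to the fingertips, in m); z points along the fingers, x is the direction in which the jaws open and shut, and the axes are right-handed (so a half turn about z gives the same grasp; the last joint's range is limited). The gripper opens to 85 mm and grips with 20 to 120 N. Pads are 22 mm wide; open, the fingers measure 114 mm over their backs; the gripper's body (76 mm by 85 mm) begins 54 mm behind the grasp point. The pads swing forward as they close: fully open they stand 13 mm farther back than shut.
Start: joints at [-1.331, 0.469, -0.049, 1.532, 0.024, 1.141, -0.082], TCP at [0.179, 0.651, 0.242] pointing down, gripper open.
Joint ranges: [-2.59, 2.59], [-0.33, 1.99], [-1.39, 1.29], [0.1, 2.45], [-1.04, 4.18], [0.21, 1.99], [-2.66, 2.66]. Speed limits (rad/s): [2.57, 2.57, 3.14, 3.14, 3.14, 3.14, 3.14].

### API

Orientations are given as [roll, pitch, yaw] about the fixed x, y, z axes, in that order (R = Rz(yaw) Ry(pitch) Rx(roll)).
In Python, from plant import robot gives the robot as it stands. Calls block until the motion is done:
- robot.goto(position, orientation): joint-space move of the TCP to a pose.
- robot.move_straight(position, vel=0.15, attitude=None, contact_N=None): straight line of the TCP; attitude=None keeps the orientation; vel is the mean speed in m/s. With contact_N (N) it stops when the force on the tool has changed by that much, and returns True; else False.
- robot.move_joints(angles): joint-space move.
- robot.grip(opening, strength=None): opening from 0.0 (shut) to 1.0 (fully open); strength is the grip in N (None keeps the last); returns when the fingers have stopped.
- robot.sleep(seconds).
- robot.inverse_kinematics(position, orientation): joint angles nearest the present ones, or None.
- robot.sense(): the state.
- robot.grab_frame(name): name is "scene" or "top" or "wrist"; returns a dict with "image" (480x640x3 uint8, red, green, blue), "range_z" (480x640 float32, m along the optical axis (not along the pixel's ray), 0 where there is no reading), "fx", "fy", "cx", "cy" (pixels), "dist_coeffs" ([k1, k2, p1, p2, k3] as OpenCV has them; the pictures are not rectified), "R" (3x3) and "t" (3): a world point X has camera coordinates R X + t. Camera axes: x right, y down, z forward; pixel columns grow to the right and rows downward; lengths in m; the calibration is good to about 2 mm. A picture is of the moment at which its call begins.
A pose or a line that the arm cannot do raises robot.IKError and nothing moves.
- robot.close_job(): hands the job in, once; it reports no verdict.
The state is a dict: "t": time; "joint_pos": joint angles; "joint_velocities": joint speeds; "effort": joint torques, N m; "tcp_pos": TCP position; "tcp_rot": TCP orientation; "wrist_force": force on the tool from outside, world axes, zero at the start; "torque": the same for the moment, N m; "opening": opening from 0.0 (shut) to 1.0 (fully open).
Only numpy, scipy, OpenCV 4.12 (cv2) and the standard library are available. Lean on these libraries where they do the work, as an engineer would, in place of code of your own. Each camera call takes 0.05 s, during which the arm holds its last target.

## Working session

There is one attempt and no reset: what is moved stays moved. The work goes in short steps, each a Python script; the robot and the scene stay as the last script left them, time stands still between calls to the robot, and variables do not carry over. Pictures are saved under pics/ and viewed, and the job is handed in when it is done.

```bash
ls; mkdir -p pics; python3 - <<'E'
from plant import robot
import cv2
s=robot.sense(); print(s['t'],s['tcp_pos'],s['tcp_rot'],s['opening'],robot.nose_length)
for n in("scene","top","wrist"):
    f=robot.grab_frame(n); cv2.imwrite(f"pics/{n}0.png",f["image"][:,:,::-1]); print(n,f['fx'],f['fy'],f['cx'],f['cy'],f['dist_coeffs'],f['R'],f['t'])
E
```

```text
pics
0.0 [0.17908638 0.65022561 0.24124945] [3.14153590e+00 1.97885959e-03 1.30204929e+00] 0.9979043177759604 0.011
scene 559.1075380547367 559.1075380547367 314.3242378813206 232.3794310973013 [-0.11902469  0.          0.          0.          0.        ] [[-0.57610082  0.81717347  0.01831316]
 [ 0.65455979  0.47464663 -0.58844036]
 [-0.48955013 -0.32701391 -0.80833321]] [ 0.34788445 -0.34675432  1.46829395]
top 528.4593025958318 528.4593025958318 327.12281716372553 237.1970825429692 [-0.04535588  0.          0.          0.          0.        ] [[-0.01619007 -0.99984298  0.0072044 ]
 [-0.99681819  0.01557782 -0.07817181]
 [ 0.0780473  -0.00844708 -0.99691387]] [-0.00528533  0.57464526  0.85135527]
wrist 424.5098968807824 424.5098968807824 313.59654274028765 236.69024478967705 [-0.03093711  0.          0.          0.          0.        ] [[ 0.26501454  0.96424222 -0.00205767]
 [ 0.93107266 -0.25534206  0.26058423]
 [ 0.2507409  -0.07097445 -0.96544892]] [-0.67365164 -0.03527618  0.37967221]
```

View pics/scene0.png

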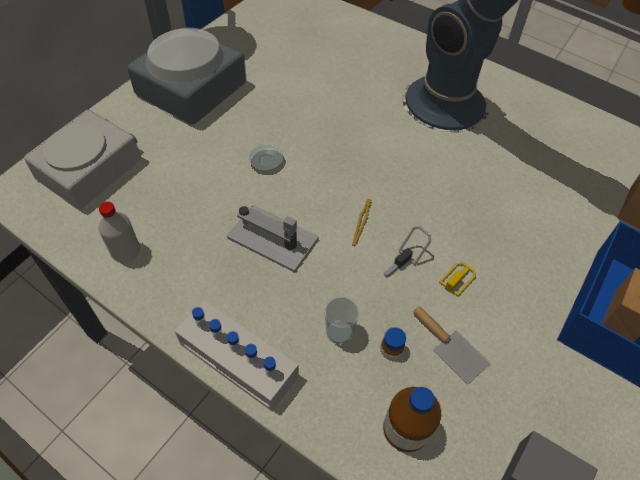

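View pics/top0.png

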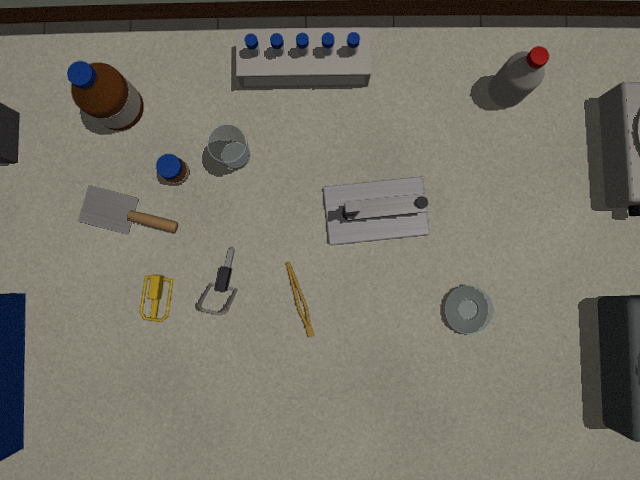

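View pics/wrist0.png

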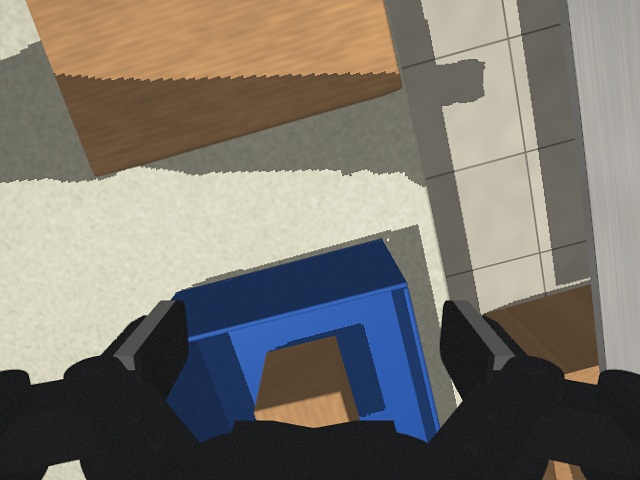

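The top view shows two pin-like things: a steel and dark one near (223,278), and a yellow one near (155,297). The steel one with the dark head matches the description. The clamp's post is near (350,212). I'll enlarge both to confirm.

```bash
cat > h.py <<'E'
import numpy as np, cv2
from plant import robot
def ray(f,uv):
    K=np.array([[f['fx'],0,f['cx']],[0,f['fy'],f['cy']],[0,0,1]])
    p=cv2.undistortPoints(np.array(uv,float).reshape(-1,1,2),K,np.array(f['dist_coeffs'])).reshape(-1,2)
    d=np.c_[p,np.ones(len(p))]@f['R']; c=-f['R'].T@f['t']; return c,d
def onplane(f,uv,z):
    c,d=ray(f,uv); s=(z-c[2])/d[:,2:3]; return c+s*d
def proj(f,X):
    K=np.array([[f['fx'],0,f['cx']],[0,f['fy'],f['cy']],[0,0,1]])
    return cv2.projectPoints(np.array(X,float).reshape(-1,3),cv2.Rodrigues(f['R'])[0],f['t'],K,np.array(f['dist_coeffs']))[0].reshape(-1,2)
def cloud(f):
    v,u=np.mgrid[:480,:640]; c,d=ray(f,np.c_[u.ravel(),v.ravel()]); 
    return (c+d*f['range_z'].reshape(-1,1)).reshape(480,640,3)
def crop(f,x0,y0,w,h,s,name):
    cv2.imwrite(name,cv2.resize(f['image'][y0:y0+h,x0:x0+w,::-1],None,fx=s,fy=s,interpolation=cv2.INTER_CUBIC))
E
python3 - <<'E'
from h import *
f=robot.grab_frame("top")
crop(f,130,235,120,90,6,"pics/pinc.png"); crop(f,310,165,130,90,6,"pics/clampc.png")
f2=robot.grab_frame("scene"); crop(f2,220,185,120,90,6,"pics/clamps.png")
print(onplane(f,[[223,278],[350,210]],0.0))
P=cloud(f); 
for u,v in [(223,278),(230,252),(155,290),(350,210),(375,208),(420,203),(345,212),(352,207)]: print(u,v,P[v,u])
E
```

```text
[[ 0.50995216  0.16215758  0.        ]
 [ 0.62212497 -0.05435141  0.        ]]
223 278 [0.50985045 0.15746439 0.0247883 ]
230 252 [0.55318904 0.14856278 0.0093481 ]
155 290 [0.49184847 0.26863552 0.02744299]
350 210 [ 0.61051057 -0.04960832  0.08960352]
375 208 [ 0.61894267 -0.09254454  0.04505426]
420 203 [ 0.62481376 -0.16428036  0.05386431]
345 212 [ 0.5062853  -0.00704475  0.89368702]
352 207 [ 0.61464579 -0.05257867  0.09295768]
```

View pics/pinc.png

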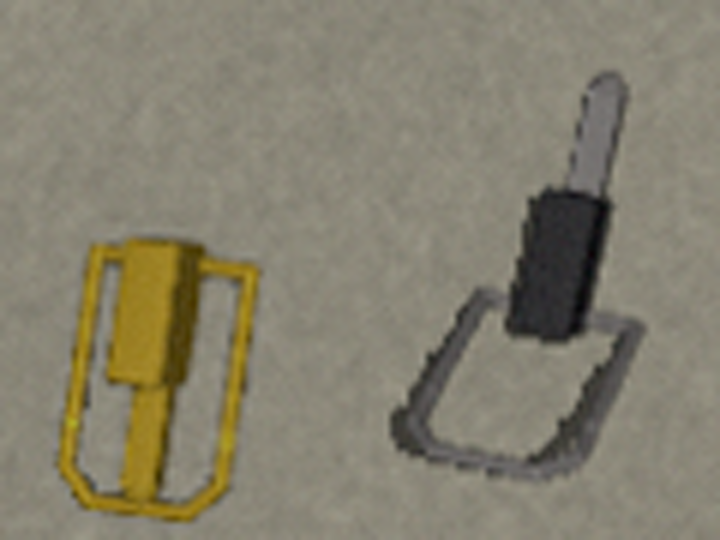

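View pics/clampc.png

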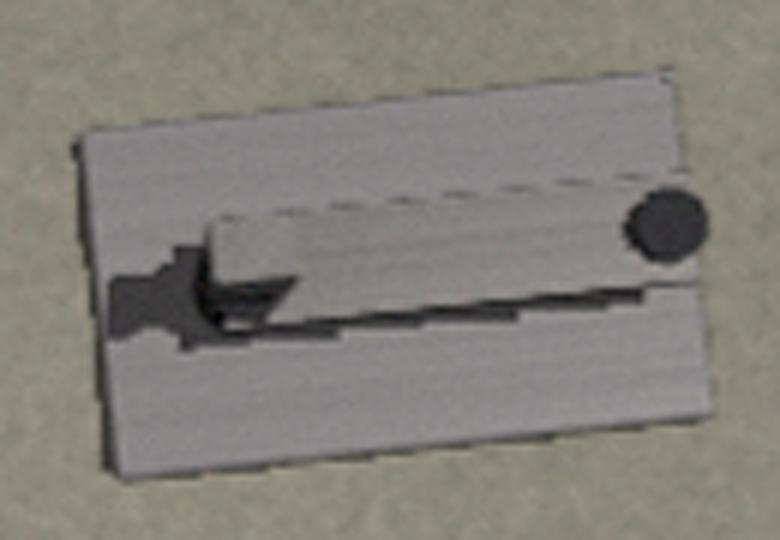

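View pics/clamps.png

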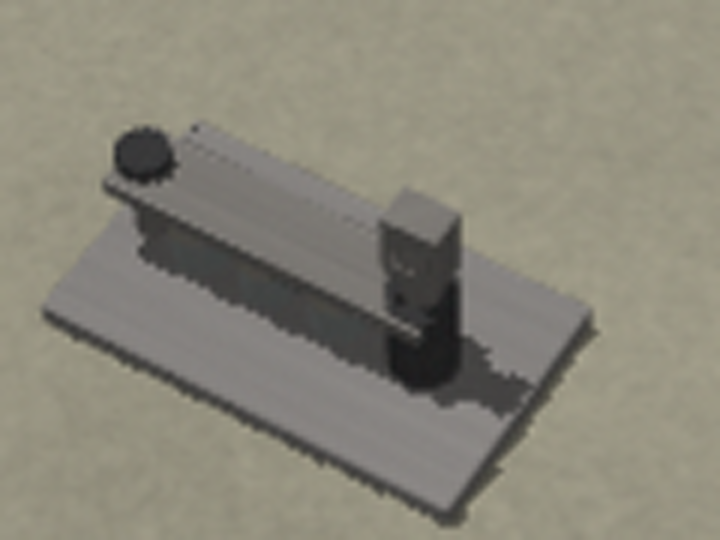

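The crop confirms the steel pin with the dark head, with its nose pointing up the image and its ring leaning back. The yellow one is the look-alike. Next I'll measure the pin and clamp numerically.

```bash
cat > m.py <<'E'
from h import *
from scipy.spatial.transform import Rotation as Ro
f=robot.grab_frame("top"); P=cloud(f); g=robot.grab_frame("scene"); Q=cloud(g)
s=robot.sense(); w=robot.grab_frame("wrist"); T=Ro.from_euler('xyz',s['tcp_rot']).as_matrix()
print("cam in tool",T.T@(-w['R'].T@w['t']-s['tcp_pos']),"\n",(T.T@w['R'].T).round(3))
# base plate corners
im=f['image'].astype(int)
def rect(P,zlo,zhi,x0,x1,y0,y1,name):
    m=(P[...,2]>zlo)&(P[...,2]<zhi)&(P[...,0]>x0)&(P[...,0]<x1)&(P[...,1]>y0)&(P[...,1]<y1)
    X=P[m]; r=cv2.minAreaRect(X[:,:2].astype(np.float32)); print(name,m.sum(),r,np.median(X,0).round(4),X[:,2].mean().round(4)); return X
for n,C in(("top",P),("scene",Q)):
    rect(C,.006,.07,.54,.72,-.22,.01,n+" clamp")
    rect(C,.075,.12,.58,.65,-.09,-.02,n+" post")
    rect(C,.02,.03,.46,.54,.13,.19,n+" head")
    X=rect(C,.004,.016,.525,.585,.13,.17,n+" shank")
E
python3 m.py
```

```text
cam in tool [-0.00035196 -0.0652515  -0.13301523] 
 [[ 1.     0.001 -0.   ]
 [-0.001  0.965  0.261]
 [ 0.    -0.261  0.965]]
top clamp 5545 ((0.6199328303337097, -0.09733927994966507), (0.10015705227851868, 0.16875308752059937), 5.128785610198975) [ 0.6146 -0.0987  0.0096] 0.0186
top post 170 ((0.6157816052436829, -0.05324467644095421), (0.016154330223798752, 0.022157445549964905), 5.823312282562256) [ 0.6148 -0.0527  0.092 ] 0.0912
top head 279 ((0.5033538937568665, 0.1585616171360016), (0.0474051907658577, 0.05023542046546936), 75.48739624023438) [0.5066 0.1571 0.0267] 0.0264
top shank 129 ((0.5435224771499634, 0.15049339830875397), (0.03497696667909622, 0.019205138087272644), 12.081341743469238) [0.5446 0.1499 0.0087] 0.0087
scene clamp 2989 ((0.6208693385124207, -0.09780547767877579), (0.10226652771234512, 0.17242449522018433), 4.72275447845459) [ 0.6314 -0.0916  0.0108] 0.0212
scene post 134 ((0.6166804432868958, -0.053153976798057556), (0.018826184794306755, 0.02336871065199375), 3.7435972690582275) [ 0.6185 -0.0511  0.0908] 0.0888
scene head 155 ((0.5042626261711121, 0.15863119065761566), (0.04802970960736275, 0.050292640924453735), 75.78046417236328) [0.5093 0.159  0.0265] 0.0261
scene shank 106 ((0.5423858761787415, 0.15302465856075287), (0.034337326884269714, 0.031237974762916565), 22.398588180541992) [0.5425 0.152  0.0089] 0.0088
```

```bash
python3 - <<'E'
from h import *
np.set_printoptions(precision=3,suppress=True)
for nm,p in(("pin",[.505,.158,.15]),("clamp",[.592,-.055,.09]),("clampup",[.592,-.055,.16]),("nose",[.645,-.05,.08])):
  for y in (1.37,1.37-np.pi,1.658,1.658-np.pi):
    print(nm,round(y,2),robot.inverse_kinematics(p,[np.pi,0,y]))
E
```

```text
pin 1.37 [-0.576  0.34   0.238  1.987 -0.107  0.826  1.092]
pin -1.77 [-0.938  0.402  0.709  2.006 -0.344  0.854 -1.81 ]
pin 1.66 [-0.529  0.338  0.18   1.984 -0.081  0.826  1.354]
pin -1.48 [-0.912  0.393  0.673  2.005 -0.324  0.85  -1.543]
clamp 1.37 [-0.306  0.541  0.444  1.888 -0.319  0.782  1.681]
clamp -1.77 [-0.587  0.666  0.869  1.903 -0.656  0.885 -1.155]
clamp 1.66 [-0.258  0.531  0.376  1.885 -0.269  0.775  1.923]
clamp -1.48 [-0.507  0.615  0.738  1.899 -0.548  0.84  -0.964]
clampup 1.37 [-0.376  0.459  0.533  1.841 -0.287  0.919  1.658]
clampup -1.77 [-0.699  0.633  1.052  1.857 -0.64   1.037 -1.154]
clampup 1.66 [-0.352  0.453  0.499  1.839 -0.267  0.916  1.927]
clampup -1.48 [-0.614  0.559  0.895  1.853 -0.52   0.983 -0.977]
nose 1.37 [-0.255  0.616  0.38   1.762 -0.298  0.821  1.636]
nose -1.77 [-0.466  0.694  0.705  1.774 -0.565  0.886 -1.277]
nose 1.66 [-0.23   0.611  0.344  1.76  -0.269  0.817  1.9  ]
nose -1.48 [-0.465  0.693  0.703  1.774 -0.563  0.886 -0.991]
```

```bash
python3 - <<'E'
from h import *
robot.goto([.515,.158,.16],[np.pi,0,-1.77])
f=robot.grab_frame("wrist"); cv2.imwrite("pics/w1.png",f['image'][:,:,::-1]); np.savez("w1.npz",**{k:np.array(v) for k,v in f.items()})
print(robot.sense()['t'],robot.sense()['tcp_pos'])
E
```

```text
2.6083 [0.51498404 0.15909424 0.15999995]
```

View pics/w1.png

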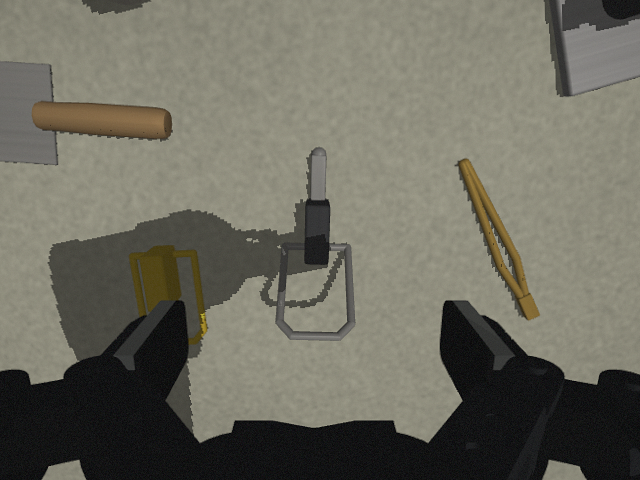

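The wrist view shows the steel pin with its nose tip at (318,149), shoulder at about row 200, dark head down to (317,265), and ring end bar at row 335. Now I'll fit its axis.

```bash
python3 - <<'E'
from h import *
f=dict(np.load("w1.npz")); P=cloud(f)
z=P[...,2]; v,u=np.mgrid[:480,:640]
roi=(u>295)&(u<340)&(v>140)&(v<275)
sh=roi&(z>.006)&(z<.0115)&(v<198)
hd=roi&(z>.024)&(z<.032)&(v>190)
for n,m in(("shank",sh),("head",hd)):
    X=P[m]; r=cv2.minAreaRect(X[:,:2].astype(np.float32)); print(n,m.sum(),X[:,2].mean(),X.mean(0),r)
    # by pixel rays on the plane
    l=cv2.fitLine(X[:,:2].astype(np.float32),cv2.DIST_L2,0,.01,.01).ravel(); print(l, np.arctan2(l[1],l[0]))
# colour based edges: dark head
g=f['image'].mean(2); 
for r in (155,170,185,195,205,215,225,235): print(r,g[r,300:337].astype(int))
print(onplane(f,[[318.5,148.5]],.005), onplane(f,[[318,200]],.023))
E
```

```text
shank 487 0.010614344709837737 [0.54866733 0.1489298  0.01061434] ((0.5478234887123108, 0.14915981888771057), (0.00998215563595295, 0.03300764784216881), 77.10507202148438)
[ 0.9782895  -0.20724297  0.5486673   0.1489298 ] -0.2087559
head 1488 0.029151527094375948 [0.51157357 0.1573552  0.02915153] ((0.5107153058052063, 0.15754956007003784), (0.01598195731639862, 0.04042550176382065), 77.3482894897461)
[ 0.9764481  -0.2157524   0.51157355  0.15735519] -0.21746229
155 [139 140 142 143 147 145 143 144 146  78  69  57  97 103 101 102 104 107
 116 119 123 114 107 101 100  85 115 139 137 134 136 135 135 134 134 137
 138]
170 [142 143 143 142 145 146 148 145 151  80  72  88 123 124 125 126 123 123
 125 123 125 127 126 128 133 109 131 135 134 137 136 138 139 136 138 138
 139]
185 [139 143 141 139 139 142  76  69  75  74  61 100 121 123 124 122 123 122
 119 119 121 122 123 126 116 111 143 143 144 141 139 136 137 136 138 138
 140]
195 [134 135 137 139 139 136 138 141  76  68  63 107 120 123 120 121 121 120
 120 117 119 120 122 126 118 114 143 141 137 136 135 136 139 140 144 141
 137]
205 [ 73  74  74  71  76  51  27  37  41  41  39  42  35  38  39  36  31  36
  39  38  35  38  37  34  35  37  31  33  29  32 143 141 140 138 140 140
 138]
215 [ 74  75  78  75  73  38  43  49  54  53  52  56  53  52  55  56  58  56
  51  53  55  52  55  57  57  57  54  56  53  39 108 137 139 136 135 137
 139]
225 [ 74  71  72  76  74  39  39  48  54  56  54  56  56  56  56  56  56  58
  51  55  57  56  58  58  52  56  57  55  49  61 147 148 144 142 141 138
 137]
235 [ 72  71  67  72  62  40  42  50  56  55  54  59  58  53  57  58  35  36
  36  33  36  30  29  29  29  56  54  50  46  83 139 139 139 139 142 144
 143]
[[0.56276514 0.14582753 0.005     ]] [[0.53193507 0.15240317 0.023     ]]
```

```bash
python3 - <<'E'
from h import *
yaw=.0873-np.pi/2
robot.goto([.585,-.056,.16],[np.pi,0,yaw])
f=robot.grab_frame("wrist"); cv2.imwrite("pics/w2.png",f['image'][:,:,::-1]); np.savez("w2.npz",**{k:np.array(v) for k,v in f.items()})
robot.grip(0.0,60)
robot.goto([.616,-.0532,.125],[np.pi,0,yaw])
print(robot.sense()['t'],robot.sense()['tcp_pos'],robot.sense()['wrist_force'])
c=robot.move_straight([.616,-.0532,.095],vel=.015,contact_N=3)
s=robot.sense(); print(c,s['t'],s['tcp_pos'],s['wrist_force'],s['opening'])
robot.move_straight([.616,-.0532,.15],vel=.2)
P=cloud(f)
m=(P[...,2]>.08)&(P[...,2]<.1)&(abs(P[...,0]-.616)<.03)&(abs(P[...,1]+.053)<.03)
X=P[m];print("post",m.sum(),X.mean(0),cv2.minAreaRect(X[:,:2].astype(np.float32)))
E
```

```text
4.6333 [ 0.61574357 -0.0529784   0.12373367] [-0.42406786 -0.60884213 -1.04110232]
True 5.9333 [ 0.61600069 -0.0532163   0.10447308] [ 0.04886185 -0.27810846  4.20685925] 0.00048572627933425155
post 1702 [ 0.61854351 -0.05376342  0.09423083] ((0.6178587675094604, -0.05386430397629738), (0.01643996499478817, 0.021971339359879494), 4.7361884117126465)
```

View pics/w2.png

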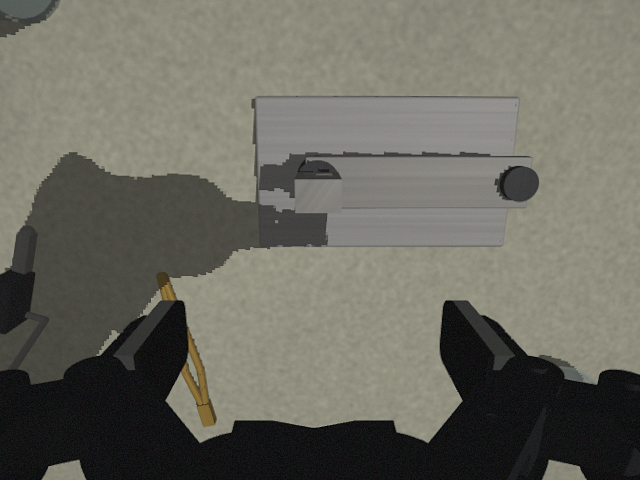

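The wrist view shows the post top at about (318,195). The finger touch puts the post top at z = 0.0935, which makes the hole z about 0.0775. Next I'll grasp the pin.

```bash
python3 - <<'E'
from h import *
a=-.2215; o=np.array([.5302,.15317]); g=o-.015*np.array([np.cos(a),np.sin(a)])
yaw=a-np.pi/2
robot.grip(0.6)
robot.goto([g[0],g[1],.13],[np.pi,0,yaw])
c=robot.move_straight([g[0],g[1],.0145],vel=.08,contact_N=6)
s=robot.sense(); print(c,s['t'],s['tcp_pos'],s['wrist_force'])
robot.grip(0.0,70)
s=robot.sense(); print(s['t'],s['tcp_pos'],s['tcp_rot'],s['wrist_force'],s['opening'])
robot.move_straight([g[0],g[1],.16],vel=.12)
s=robot.sense(); print(s['t'],s['tcp_pos'],s['wrist_force'],s['torque'],s['opening'])
f=robot.grab_frame("wrist"); cv2.imwrite("pics/w3.png",f['image'][:,:,::-1]); np.savez("w3.npz",**{k:np.array(v) for k,v in f.items()})
E
```

```text
False 9.375 [0.51593318 0.15657809 0.01494168] [-0.49858099 -0.01955293  0.48789215]
9.7917 [0.51574826 0.15657622 0.01494199] [-3.14139929e+00  5.66002884e-04 -1.79227380e+00] [-0.66975757  0.23356788  4.92200932] 0.170105767048037
11.15 [0.51502207 0.15632697 0.15926024] [-8.09381683e-01 -1.86831683e-04 -1.49757873e+00] [-0.00570882  0.06669985  0.0116983 ] 0.1683464371204388
```

View pics/w3.png

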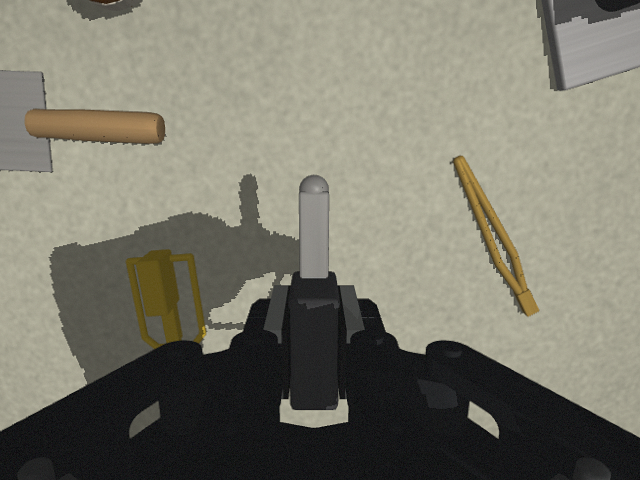

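```bash
python3 - <<'E'
from h import *
f=dict(np.load("w3.npz")); P=cloud(f); s=robot.sense()
v,u=np.mgrid[:480,:640]
m=(u>303)&(u<325)&(v>195)&(v<275); X=P[m]-s['tcp_pos']
a=s['tcp_rot'][2]+np.pi/2; c=np.array([[np.cos(a),np.sin(a)],[-np.sin(a),np.cos(a)]])
L=np.c_[X[:,:2]@c.T,X[:,2]]
print(np.polyfit(L[:,0],L[:,2],1),L.min(0),L.max(0),L.mean(0))
b=.0855; d=np.array([np.cos(b),np.sin(b)]); post=np.array([.6170,-.0537])
p=post-.070*d
robot.goto([p[0],p[1],.14],[np.pi,0,b-np.pi/2])
robot.move_straight([p[0],p[1],.0874],vel=.1)
robot.sleep(.3)
s=robot.sense(); print(s['t'],s['tcp_pos'],s['tcp_rot'],s['wrist_force'])
f=robot.grab_frame("wrist"); cv2.imwrite("pics/w4.png",f['image'][:,:,::-1]); np.savez("w4.npz",**{k:np.array(v) for k,v in f.items()})
E
```

```text
[ 0.27110647 -0.01122244] [ 0.01610821 -0.00396647 -0.00542525] [0.06672763 0.00288433 0.13297106] [ 0.03017092 -0.0005317  -0.00304291]
13.0583 [ 0.54757864 -0.05969504  0.08790167] [-3.14055959e+00  5.01298884e-05 -1.48531055e+00] [ 0.25508584  0.2587177  -1.22455148]
```

View pics/w4.png

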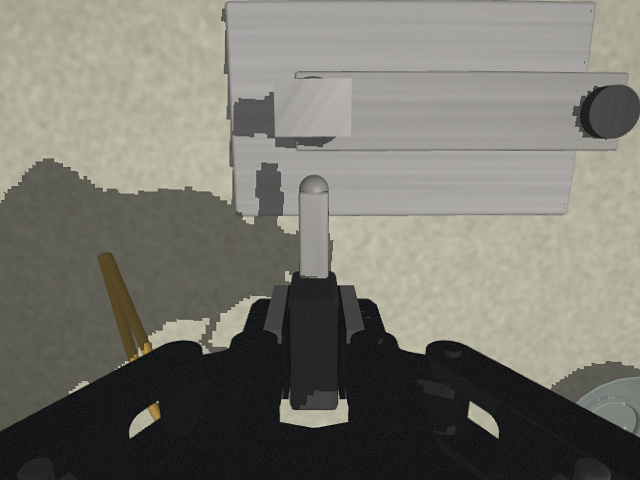

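Laterally, the nose at column 314 matches the post's centre at column 313.5, and the plate edges run level, so yaw is fine. Next I'll check the pin's pitch and the post position numerically, then insert.

```bash
python3 - <<'E'
from h import *
f=dict(np.load("w4.npz")); P=cloud(f); s=robot.sense()
a=s['tcp_rot'][2]+np.pi/2; c=np.array([[np.cos(a),np.sin(a)],[-np.sin(a),np.cos(a)]])
X=P-s['tcp_pos']; L=np.dstack([X[...,:2]@c.T,X[...,2]])
for r in range(180,276,10): print(r,np.median(L[r,306:322],axis=0).round(4))
m=(P[...,2]>.088)&(P[...,2]<.1); m[150:]=False
Y=L[m];print("post",m.sum(),Y.mean(0),cv2.minAreaRect(Y[:,:2].astype(np.float32)))
E
```

```text
180 [ 0.0482 -0.0006 -0.0054]
190 [ 0.0452 -0.0006 -0.0036]
200 [ 0.0419 -0.0006 -0.0035]
210 [ 0.0387 -0.0006 -0.0033]
220 [ 0.0353 -0.0006 -0.0032]
230 [ 0.0319 -0.0006 -0.0035]
240 [ 0.0284 -0.0006 -0.0035]
250 [ 0.025  -0.0006 -0.0033]
260 [ 0.0214 -0.0006 -0.0036]
270 [ 0.0178 -0.0006 -0.0034]
post 4432 [ 0.07072789 -0.00020265  0.00694114] ((0.07059372216463089, -0.00018421374261379242), (0.015835043042898178, 0.022242052480578423), 0.9468556642532349)
```

```bash
cat > ins.py <<'E'
from h import *
import sys
b=.0855; d=np.array([np.cos(b),np.sin(b)]); n=np.array([-np.sin(b),np.cos(b)])
p0=np.array([.6170,-.0537])-.070*d
def tgt(fwd,lat,dz): 
    q=p0+fwd*d+lat*n; return [q[0],q[1],.0874+dz]
def rep(c):
    s=robot.sense(); e=s['tcp_pos'][:2]-p0
    print(c,round(s['t'],2),"fwd %.4f lat %.4f z %.4f"%(e@d,e@n,s['tcp_pos'][2]),s['wrist_force'].round(2),s['torque'].round(3)); return s
E
python3 - <<'E'
from ins import *
rep(robot.move_straight(tgt(0,.0004,-.0007),vel=.03))
rep(robot.move_straight(tgt(.012,.0004,-.0007),vel=.03,contact_N=4))
rep(robot.move_straight(tgt(.030,.0004,-.0007),vel=.02,contact_N=4))
f=robot.grab_frame("wrist"); cv2.imwrite("pics/w5.png",f['image'][:,:,::-1])
E
```

```text
False 13.36 fwd -0.0000 lat 0.0005 z 0.0867 [-0.22  0.08 -0.99] [-0.033 -0.004  0.037]
False 13.91 fwd 0.0120 lat 0.0004 z 0.0866 [ 0.08 -0.38 -1.17] [ 0.002  0.067 -0.051]
False 14.96 fwd 0.0298 lat 0.0004 z 0.0867 [-0.69  0.8  -0.17] [-0.081  0.031 -0.023]
```

View pics/w5.png

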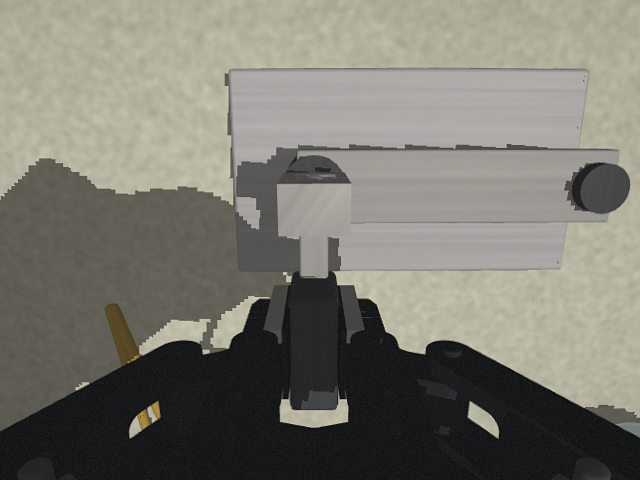

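The nose is now about 17 mm into the eye at under 1 N. I'll push on to home.

```bash
python3 - <<'E'
from ins import *
rep(robot.move_straight(tgt(.043,.0004,-.0007),vel=.03,contact_N=6))
rep(robot.move_straight(tgt(.053,.0004,-.0007),vel=.012,contact_N=7))
f=robot.grab_frame("wrist"); cv2.imwrite("pics/w6.png",f['image'][:,:,::-1])
rep(0)
E
```

```text
False 15.59 fwd 0.0429 lat 0.0004 z 0.0866 [ 0.29  0.47 -1.46] [0.059 0.013 0.022]
True 16.18 fwd 0.0481 lat 0.0004 z 0.0865 [-0.86  0.22  4.7 ] [ 0.068 -0.02  -0.007]
0 16.23 fwd 0.0481 lat 0.0004 z 0.0865 [-0.69  0.29  5.64] [ 0.052 -0.042 -0.031]
```

View pics/w6.png

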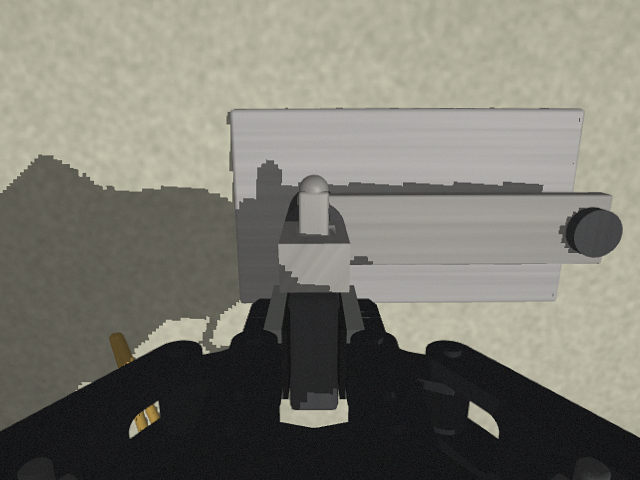

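```bash
python3 - <<'E'
from ins import *
def meas():
    f=robot.grab_frame("wrist"); P=cloud(f); s=robot.sense(); e=P[...,:2]-p0
    L=np.dstack([e@d,e@n,P[...,2]])
    m=(abs(L[...,2]-.0942)<.002)&(abs(L[...,0]-.07)<.02)&(abs(L[...,1])<.02)
    print("post",m.sum(),L[m][:,:2].min(0),L[m][:,:2].max(0))
    col=L[170:240,306:322]; zz=col[...,2]; k=(zz>.06)&(zz<.087)
    print("nose max fwd",col[k][:,0].max(), "shank z",[np.median(L[r,308:320],axis=0).round(4) for r in (195,205,215,222)])
meas()
rep(robot.move_straight(tgt(.0505,.0004,-.0004),vel=.01,contact_N=7))
meas()
E
```

```text
post 4010 [ 0.05473954 -0.01988787] [0.07930042 0.01989778]
nose max fwd 0.09766449395445466 shank z [array([ 0.0916, -0.0001,  0.0828]), array([ 0.0884, -0.0001,  0.083 ]), array([ 0.085 , -0.0001,  0.083 ]), array([ 0.0827, -0.0001,  0.0831])]
False 16.83 fwd 0.0482 lat 0.0004 z 0.0866 [-8.21  0.75  5.23] [-0.026  1.101  0.095]
post 4033 [ 0.05476825 -0.01982897] [0.07925054 0.01999807]
nose max fwd 0.09770672468673255 shank z [array([ 0.0917, -0.0001,  0.0825]), array([ 0.0885, -0.0001,  0.0831]), array([ 0.085 , -0.0001,  0.0826]), array([ 0.0827, -0.0001,  0.0827])]
```

The push builds to 8 N with no further motion. The nose stands 19 mm beyond the eye, so the pin is home. Releasing now.

```bash
python3 - <<'E'
from ins import *
rep(robot.move_straight(tgt(.0484,.0004,-.0006),vel=.02))
robot.grip(0.55); robot.sleep(.3)
rep(robot.move_straight(tgt(.0484,.0004,.09),vel=.12))
rep(robot.move_straight(tgt(.020,.0004,.105),vel=.12))
f=robot.grab_frame("wrist"); cv2.imwrite("pics/w7.png",f['image'][:,:,::-1]); np.savez("w7.npz",**{k:np.array(v) for k,v in f.items()})
g=robot.grab_frame("scene"); crop(g,220,185,140,105,5,"pics/s7.png")
g=robot.grab_frame("top"); crop(g,300,165,130,90,6,"pics/t7.png"); np.savez("t7.npz",**{k:np.array(v) for k,v in g.items()})
E
```

```text
False 17.14 fwd 0.0481 lat 0.0004 z 0.0866 [-1.76 -0.41  2.87] [-0.026  0.36  -0.008]
False 18.76 fwd 0.0478 lat 0.0007 z 0.1767 [-0.36  0.24 -0.74] [-0.001  0.02  -0.039]
False 19.18 fwd 0.0200 lat 0.0006 z 0.1923 [ 0.63  0.2  -1.05] [ 0.03  -0.018  0.024]
```

View pics/w7.png

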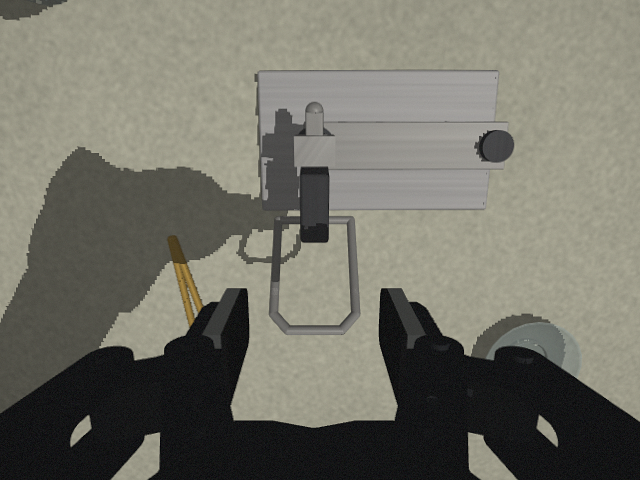

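View pics/s7.png

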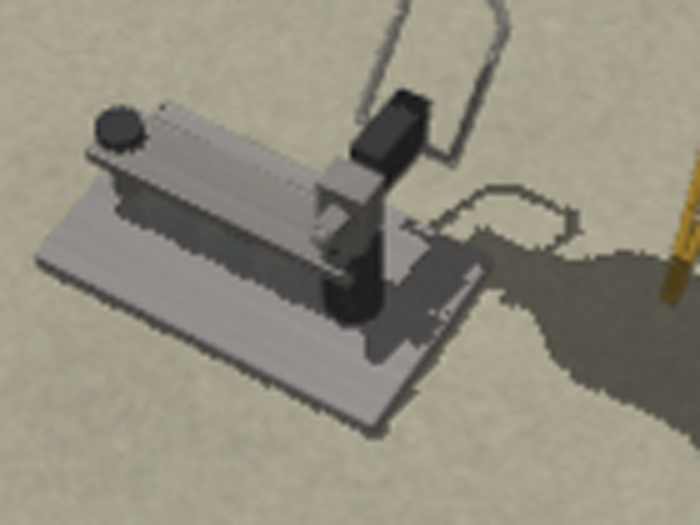

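The pin is seated with the head against the eye. The ring stands open with its end bar near (315,330) in the wrist view. Now I'll measure the droop and the bar position.

```bash
python3 - <<'E'
from ins import *
for nm in("w7","t7"):
    f=dict(np.load(nm+".npz")); P=cloud(f); e=P[...,:2]-p0; L=np.dstack([e@d,e@n,P[...,2]])
    k=(abs(L[...,1])<.03)&(L[...,2]>.055)&(L[...,2]<.17)&(L[...,0]>-.06)&(L[...,0]<.12)
    Y=L[k]
    hd=Y[(Y[:,0]>.025)&(Y[:,0]<.060)&(abs(Y[:,1])<.007)]; hd=hd[hd[:,2]>.08]
    print(nm,"head slope,z@.0431",np.polyfit(hd[:,0]-.0431,hd[:,2],1),len(hd),"lat",np.median(hd[:,1]),hd[:,0].min(),hd[:,0].max())
    bar=Y[(Y[:,0]<.005)&(Y[:,2]>.115)&(abs(Y[:,1])<.014)]
    print("bar",len(bar),np.median(bar,0) if len(bar) else 0, bar.min(0) if len(bar) else 0,bar.max(0) if len(bar) else 0)
    ns=Y[(Y[:,0]>.08)&(Y[:,0]<.105)&(abs(Y[:,1])<.006)&(Y[:,2]>.07)]
    print("nose",ns[:,0].max(),[np.median(ns[abs(ns[:,0]-q)<.001][:,2]) for q in(.084,.088,.092,.095)])
E
```

```text
w7 head slope,z@.0431 [0.09674754 0.09842625] 1623 lat -0.00010614898265053172 0.025017260404776035 0.05999339796135878
bar 540 [-1.77750411e-02  6.86324419e-05  1.25727659e-01] [-0.02102764 -0.01384621  0.12132282] [-0.01599045  0.01394961  0.12804124]
nose 0.09638025616559764 [np.float64(0.08525808631885805), np.float64(0.08543848143863728), np.float64(0.08536995767780856), np.float64(0.08395483868031511)]Traceback (most recent call last):
  File "<stdin>", line 7, in <module>
    raise TypeError("expected non-empty vector for x")
TypeError: expected non-empty vector for x
```

Droop is about 0.097 rad. The bar centre is at fwd -0.018, z 0.125, which puts the ring at about 2.2 rad and matches the expected geometry. Next I'll swing the ring over in an arc with the fingers shut.

```bash
python3 - <<'E'
from ins import *
def T(fwd,tipz): 
    q=p0+fwd*d+.0004*n; return [q[0],q[1],tipz+.011]
H=np.array([.0291,.0742])
robot.grip(0.0)
robot.move_straight(T(-.046,.17),vel=.2)
rep(robot.move_straight(T(-.046,.114),vel=.12,contact_N=5))
for i,ph in enumerate(np.linspace(2.3,.65,8)):
    B=H+.069*np.array([np.cos(ph),np.sin(ph)])
    c=robot.move_straight(T(B[0]-.0135,max(B[1]-.011,.106)),vel=.07,contact_N=8)
    s=rep(c)
    if c: break
f=robot.grab_frame("wrist"); cv2.imwrite("pics/w8.png",f['image'][:,:,::-1])
g=robot.grab_frame("scene"); crop(g,220,185,140,105,5,"pics/s8.png")
E
```

```text
False 20.93 fwd -0.0453 lat 0.0001 z 0.1252 [-1.18  0.22 -0.39] [-0.012 -0.021  0.009]
False 21.31 fwd -0.0294 lat 0.0004 z 0.1260 [ 0.01 -0.13  0.99] [0.    0.031 0.03 ]
False 21.69 fwd -0.0163 lat 0.0004 z 0.1353 [-0.59  0.25 -0.39] [ 0.026 -0.012  0.027]
False 22.07 fwd -0.0017 lat 0.0004 z 0.1409 [-0.65 -0.43  0.91] [ 0.013  0.002 -0.047]
False 22.46 fwd 0.0143 lat 0.0004 z 0.1430 [-0.31 -0.6  -0.61] [-0.01   0.053 -0.023]
False 22.84 fwd 0.0306 lat 0.0005 z 0.1414 [-0.53  0.43  0.13] [-0.054  0.084 -0.021]
False 23.23 fwd 0.0458 lat 0.0004 z 0.1360 [-0.52  0.63 -0.08] [0.023 0.012 0.014]
False 23.61 fwd 0.0594 lat 0.0005 z 0.1272 [-0.45 -0.16  0.52] [-0.016 -0.005 -0.01 ]
False 23.98 fwd 0.0707 lat 0.0004 z 0.1165 [ 0.07 -0.33 -0.84] [-0.023  0.075 -0.001]
```

View pics/w8.png

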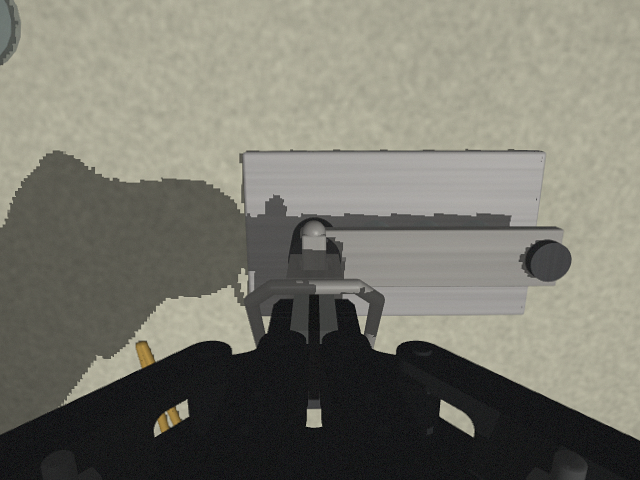

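View pics/s8.png

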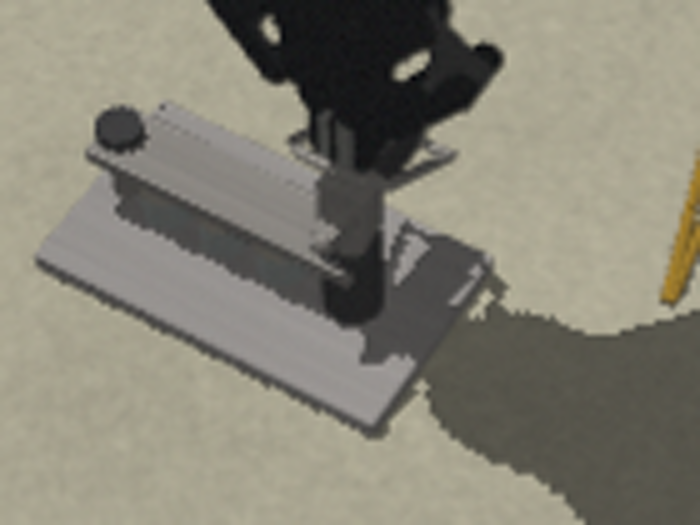

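The bar is carried over, with its end bar now at row ~285 ahead of the fingers. I'll lift, measure, and set the fingers to straddle the nose.

```bash
cat >> ins.py <<'E'
def T(fwd,tipz): 
    q=p0+fwd*d+.0004*n; return [q[0],q[1],tipz+.011]
E
python3 - <<'E'
from ins import *
robot.move_straight(T(.069,.150),vel=.15)
robot.grip(0.15)
robot.move_straight(T(.062,.155),vel=.15)
f=robot.grab_frame("wrist"); cv2.imwrite("pics/w9.png",f['image'][:,:,::-1]); s=rep(0)
P=cloud(f); e=P[...,:2]-p0; L=np.dstack([e@d,e@n,P[...,2]])
k=(abs(L[...,1])<.013)&(L[...,2]>.1)&(L[...,2]<.135)&(L[...,0]>.065)&(L[...,0]<.12); print("bar",k.sum(),np.median(L[k],0),L[k].min(0),L[k].max(0)); print(s['opening'])
E
```

```text
0 25.11 fwd 0.0619 lat 0.0003 z 0.1662 [ 0.31 -0.25  0.28] [0.006 0.009 0.026]
bar 656 [0.080321   0.00027807 0.12195304] [ 0.0771794  -0.01273517  0.11917362] [0.08233189 0.01295192 0.12413975]
0.14909385099575562
```

View pics/w9.png

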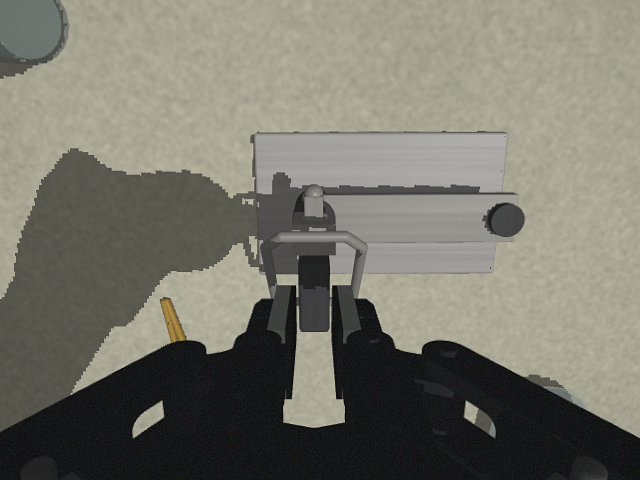

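```bash
python3 - <<'E'
from ins import *
robot.move_straight(T(.088,.145),vel=.15)
rep(robot.move_straight(T(.088,.104),vel=.06,contact_N=6))
robot.move_straight(T(.088,.108),vel=.06)
robot.move_straight(T(.099,.110),vel=.08)
rep(robot.move_straight(T(.099,.092),vel=.04,contact_N=6))
f=robot.grab_frame("wrist"); cv2.imwrite("pics/w10.png",f['image'][:,:,::-1]); 
for z in (.090,.088,.086,.084):
    c=robot.move_straight(T(.099,z),vel=.02,contact_N=10); rep(c)
    if c: break
E
```

```text
True 25.95 fwd 0.0899 lat 0.0007 z 0.1273 [0.01 0.04 0.34] [ 0.019  0.029 -0.039]
True 26.92 fwd 0.1015 lat 0.0005 z 0.1090 [-0.08 -0.41  0.27] [-0.032 -0.074  0.002]
False 27.57 fwd 0.0988 lat 0.0004 z 0.1008 [-0.7  -0.09 -0.51] [-0.008 -0.015 -0.001]
False 27.82 fwd 0.0990 lat 0.0004 z 0.0989 [ 0.55 -0.32 -0.14] [-0.023 -0.002 -0.03 ]
False 28.07 fwd 0.0989 lat 0.0005 z 0.0969 [0.47 0.47 0.  ] [-0.009  0.004  0.027]
False 28.32 fwd 0.0994 lat 0.0003 z 0.0953 [ 0.39 -0.34  1.56] [ 0.009 -0.065  0.01 ]
```

View pics/w10.png

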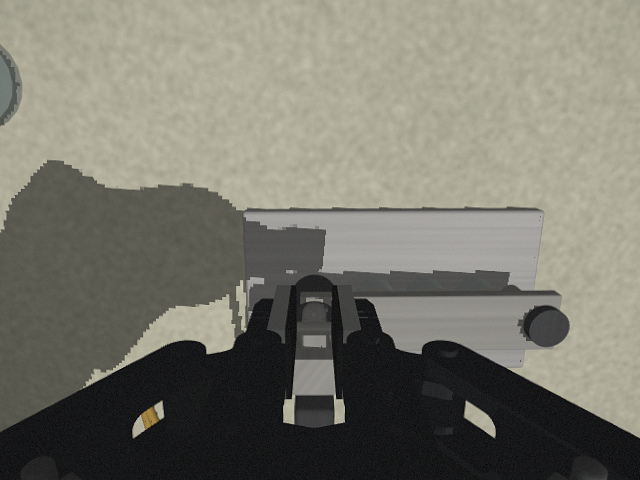

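```bash
python3 - <<'E'
from ins import *
f=robot.grab_frame("wrist"); crop(f,220,240,200,150,4,"pics/w11.png"); rep(0)
g=robot.grab_frame("scene"); crop(g,240,195,100,75,8,"pics/s11.png")
P=cloud(f); e=P[...,:2]-p0; L=np.dstack([e@d,e@n,P[...,2]])
for r in range(280,375,6): print(r,[L[r,c].round(4).tolist() for c in (304,314,324)])
E
```

```text
0 28.37 fwd 0.0994 lat 0.0004 z 0.0953 [ 0.92 -0.98  2.17] [-0.051 -0.171 -0.072]
280 [[0.0826, 0.0049, 0.0105], [0.0836, -0.0005, 0.0131], [0.0832, -0.006, 0.0119]]
286 [[0.0828, 0.0047, 0.0199], [0.0838, -0.0005, 0.0223], [0.0823, -0.0058, 0.0184]]
292 [[0.0825, 0.0046, 0.0274], [0.0841, -0.0005, 0.0311], [0.0827, -0.0056, 0.0277]]
298 [[0.0855, 0.0042, 0.0421], [0.086, -0.0005, 0.0432], [0.0857, -0.0052, 0.0425]]
304 [[0.0856, 0.0041, 0.0492], [0.0858, -0.0005, 0.0495], [0.0855, -0.0051, 0.0489]]
310 [[0.0996, 0.0032, 0.0859], [0.0988, -0.0004, 0.0841], [0.0989, -0.0041, 0.0843]]
316 [[0.097, 0.0032, 0.0856], [0.0969, -0.0004, 0.0853], [0.0967, -0.0041, 0.0848]]
322 [[0.0925, 0.0033, 0.0813], [0.0932, -0.0004, 0.0826], [0.0926, -0.0042, 0.0814]]
328 [[0.0904, 0.0033, 0.0822], [0.0908, -0.0004, 0.0829], [0.0905, -0.0042, 0.0822]]
334 [[0.0882, 0.0033, 0.0826], [0.0878, -0.0005, 0.0819], [0.0879, -0.0043, 0.0822]]
340 [[0.0856, 0.0034, 0.0825], [0.0858, -0.0005, 0.0829], [0.0858, -0.0043, 0.0829]]
346 [[0.0833, 0.0034, 0.0829], [0.0832, -0.0005, 0.0828], [0.0831, -0.0043, 0.0826]]
352 [[0.0807, 0.0034, 0.0829], [0.0801, -0.0005, 0.0819], [0.0807, -0.0043, 0.083]]
358 [[0.0782, 0.0034, 0.0832], [0.0779, -0.0005, 0.0826], [0.0776, -0.0043, 0.082]]
364 [[0.0786, 0.0033, 0.088], [0.0785, -0.0005, 0.0879], [0.0786, -0.0042, 0.088]]
370 [[0.0789, 0.0032, 0.0924], [0.0787, -0.0004, 0.0921], [0.0792, -0.0041, 0.093]]
```

View pics/w11.png

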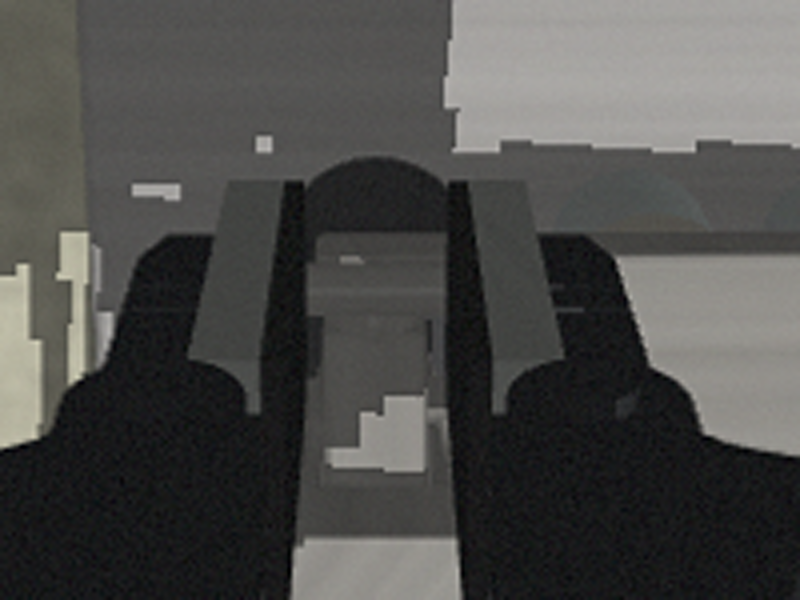

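View pics/s11.png

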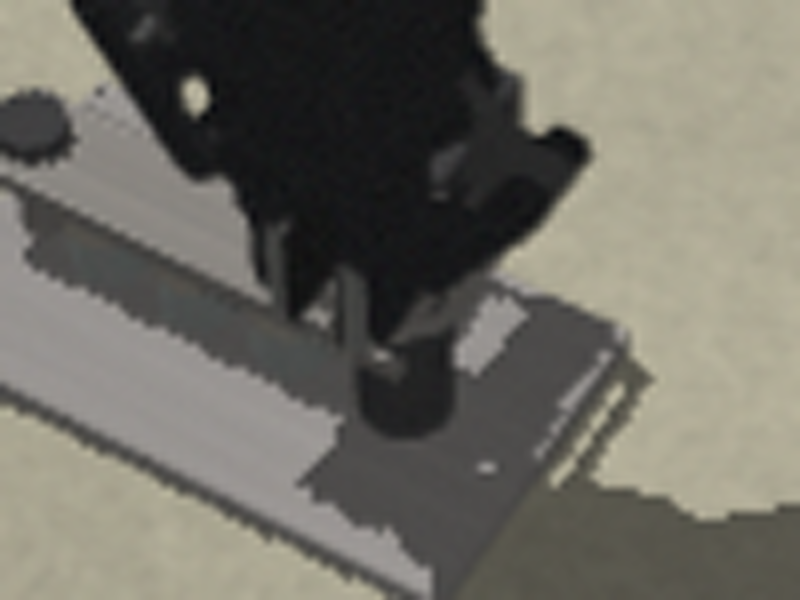

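The bar lies across the nose under both fingertips at fwd 0.098, and the shank is now level. I'll press on in small steps.

```bash
python3 - <<'E'
from ins import *
z=.083
while z>=.0705:
    c=robot.move_straight(T(.099,z),vel=.012,contact_N=12); s=rep(c)
    if s['wrist_force'][2]>16: break
    z-=.0015
f=robot.grab_frame("wrist"); crop(f,220,240,200,150,4,"pics/w12.png")
P=cloud(f); e=P[...,:2]-p0; L=np.dstack([e@d,e@n,P[...,2]])
for r in range(304,350,4): print(r,L[r,314].round(4))
E
```

```text
False 28.67 fwd 0.0996 lat 0.0003 z 0.0947 [ 0.02 -0.18  4.59] [ 0.02  -0.029 -0.04 ]
False 28.94 fwd 0.1003 lat 0.0003 z 0.0935 [ 1.68 -0.44  4.64] [ 0.03  -0.441  0.009]
False 29.22 fwd 0.1008 lat 0.0003 z 0.0921 [2.86 0.58 4.42] [ 0.1   -0.565  0.031]
False 29.49 fwd 0.1006 lat 0.0003 z 0.0904 [ 3.81 -0.14  3.76] [ 0.007 -0.651 -0.015]
False 29.77 fwd 0.0990 lat 0.0004 z 0.0879 [ 2.12 -0.18  2.88] [ 0.029 -0.516 -0.082]
False 30.04 fwd 0.0974 lat 0.0006 z 0.0853 [-0.65  0.55  0.6 ] [ 0.013 -0.015  0.007]
False 30.32 fwd 0.0985 lat 0.0004 z 0.0846 [0.43 0.38 0.64] [ 0.001  0.054 -0.036]
False 30.59 fwd 0.0989 lat 0.0004 z 0.0834 [-1.41 -0.1   0.77] [ 0.007  0.078 -0.044]
False 30.87 fwd 0.0991 lat 0.0004 z 0.0822 [-0.49  0.16  2.6 ] [ 0.021  0.162 -0.015]
304 [ 0.0839 -0.0005  0.033 ]
308 [ 0.099  -0.0004  0.0704]
312 [ 0.0983 -0.0004  0.0723]
316 [ 0.0969 -0.0004  0.0728]
320 [ 0.0969 -0.0004  0.0761]
324 [ 0.0965 -0.0004  0.0785]
328 [ 0.0963 -0.0004  0.0811]
332 [ 0.0949 -0.0004  0.0814]
336 [ 1.652e-01 -2.000e-04  2.154e-01]
340 [ 0.0923 -0.0004  0.0822]
344 [ 0.0909 -0.0004  0.0826]
348 [ 0.089  -0.0004  0.0819]
```

View pics/w12.png

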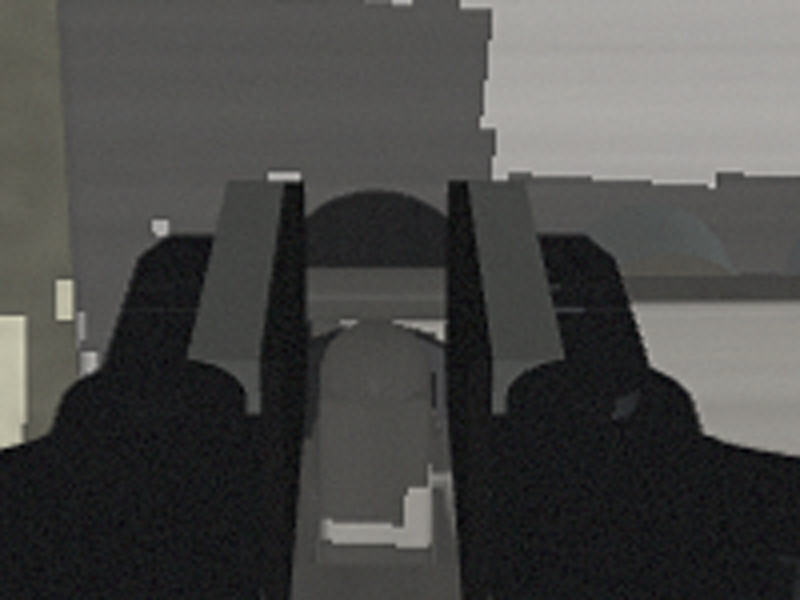

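The bar has passed the nose (top now at z ≈ 0.072, in front of and below the ball). I'll give it a small final press to the stop, back off, and check.

```bash
python3 - <<'E'
from ins import *
for z in(.0695,.068):
    s=rep(robot.move_straight(T(.099,z),vel=.012,contact_N=9))
    if s['wrist_force'][2]>9: break
robot.move_straight(T(.100,.110),vel=.08)
robot.move_straight(T(.060,.170),vel=.2)
robot.move_straight(T(.030,.190),vel=.2)
robot.sleep(.2)
f=robot.grab_frame("wrist"); crop(f,220,60,200,150,4,"pics/w13.png"); rep(0)
g=robot.grab_frame("scene"); crop(g,240,195,100,75,8,"pics/s13.png")
P=cloud(f); e=P[...,:2]-p0; L=np.dstack([e@d,e@n,P[...,2]])
def q(n,a,b,l0,l1,z0,z1):
    k=(L[...,0]>a)&(L[...,0]<b)&(L[...,1]>l0)&(L[...,1]<l1)&(L[...,2]>z0)&(L[...,2]<z1); Y=L[k]
    if len(Y): print(n,len(Y),np.median(Y,0).round(4),Y.min(0).round(4),Y.max(0).round(4),"slope",np.polyfit(Y[:,0],Y[:,2],1)[0].round(3))
q("head",.026,.060,-.006,.006,.09,.115)
q("shank",.081,.093,-.003,.003,.078,.09)
q("bar L",.09,.105,.007,.013,.06,.09); q("bar R",.09,.105,-.013,-.007,.06,.09)
q("arm L",.04,.085,.019,.025,.055,.1); q("arm R",.04,.085,-.025,-.019,.055,.1)
E
```

```text
False 31.19 fwd 0.0991 lat 0.0003 z 0.0811 [-1.53  0.48  5.64] [0.058 0.457 0.044]
False 31.47 fwd 0.0994 lat 0.0002 z 0.0802 [-3.26  0.77  7.98] [0.127 0.584 0.005]
0 33.23 fwd 0.0304 lat 0.0007 z 0.2001 [ 0.86 -0.66  0.5 ] [-0.005  0.051 -0.011]
head 1241 [ 0.044  -0.0001  0.0986] [ 0.026  -0.0059  0.0914] [0.06   0.0057 0.1018] slope 0.064
shank 231 [ 0.0871 -0.      0.0854] [ 0.0814 -0.0029  0.0837] [0.0926 0.0028 0.0872] slope 0.068
bar L 96 [0.097  0.01   0.0761] [0.0947 0.007  0.0741] [0.0993 0.013  0.0779] slope -0.007
bar R 98 [ 0.097  -0.0099  0.0763] [ 0.0947 -0.013   0.0742] [ 0.0993 -0.007   0.078 ] slope 0.104
arm L 607 [0.0635 0.0215 0.0761] [0.04   0.0191 0.0732] [0.085  0.0244 0.0782] slope 0.005
arm R 601 [ 0.063  -0.0221  0.0761] [ 0.0401 -0.0249  0.0732] [ 0.085  -0.0197  0.0781] slope 0.004
```

View pics/w13.png

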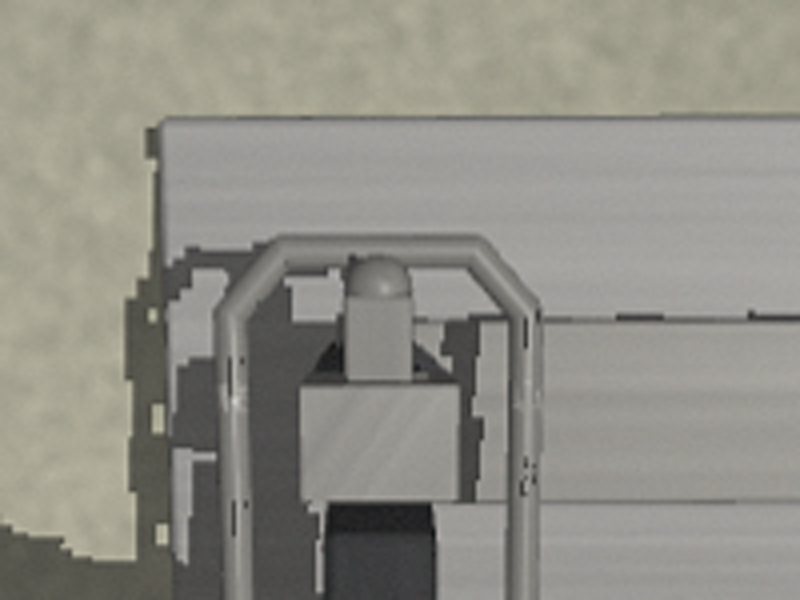

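View pics/s13.png

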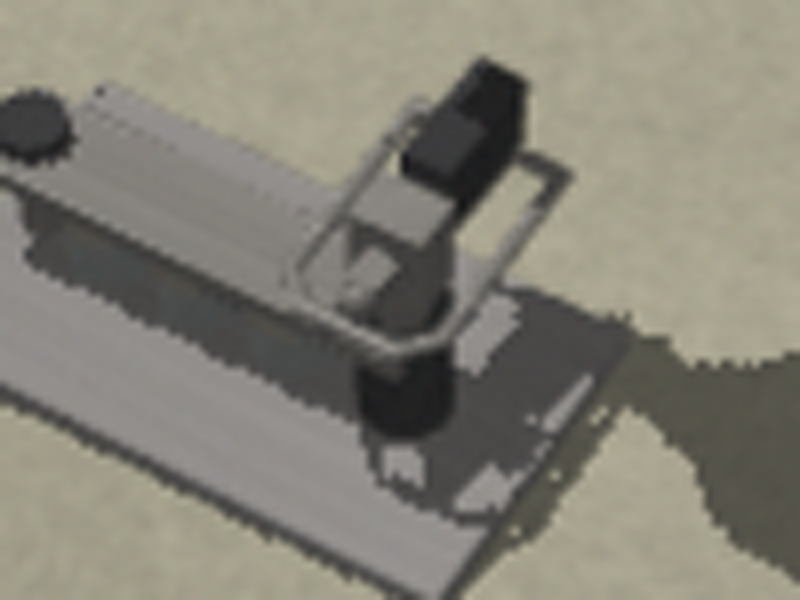

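The ring is below the nose on both sides. I'll do a more robust check of the relative angle and the shoulder gap.

```bash
python3 - <<'E'
from ins import *
Ls=[]
for i in range(4):
    f=robot.grab_frame("wrist"); P=cloud(f); e=P[...,:2]-p0; Ls.append(np.dstack([e@d,e@n,P[...,2]]))
L=np.median(Ls,0)
def line(n,a,b,l0,l1,z0,z1,top=False):
    k=(L[...,0]>a)&(L[...,0]<b)&(L[...,1]>l0)&(L[...,1]<l1)&(L[...,2]>z0)&(L[...,2]<z1); Y=L[k]
    if top: # crest per bin
        bins=np.arange(a,b,.002); Y=np.array([[t+.001,0,np.percentile(Y[(Y[:,0]>=t)&(Y[:,0]<t+.002)][:,2],90)] for t in bins if ((Y[:,0]>=t)&(Y[:,0]<t+.002)).sum()>3])
    l=cv2.fitLine(Y[:,[0,2]].astype(np.float32),cv2.DIST_HUBER,0,.001,.001).ravel()
    print(n,len(Y),"slope",(l[1]/l[0]).round(4),"at",l[2:].round(4)); return l
line("head",.028,.058,-.006,.006,.094,.105)
line("shank",.081,.0925,-.003,.003,.08,.09)
line("armL",.04,.085,.0195,.0245,.07,.08,1); line("armR",.04,.085,-.0245,-.0195,.07,.08,1)
k=(abs(L[...,1])<.006)&(L[...,2]>.094)&(L[...,2]<.105)&(L[...,0]<.0595)
rows=np.where(k.any(1))[0]; print(rows.min(),rows.max())
for r in range(rows.min()-14,rows.min()+6): print(r,L[r,313].round(4))
k=(abs(L[...,1])<.004)&(L[...,2]>.07)&(L[...,2]<.09)&(L[...,0]>.09)&(L[...,0]<.11);print("nose tip",L[k][:,0].max())
E
```

```text
head 1063 slope 0.1083 at [0.0433 0.0987]
shank 210 slope 0.0746 at [0.0869 0.0854]
armL 23 slope 0.004 at [0.0636 0.0767]
armR 23 slope 0.0018 at [0.0612 0.0768]
191 256
177 [0.0669 0.0002 0.095 ]
178 [0.0662 0.0002 0.094 ]
179 [0.0657 0.0002 0.0945]
180 [0.0652 0.0002 0.0945]
181 [0.0647 0.0002 0.0948]
182 [0.064  0.0002 0.0938]
183 [0.0635 0.0002 0.0946]
184 [0.0629 0.0002 0.0944]
185 [0.061  0.0002 0.0845]
186 [0.0606 0.0002 0.0866]
187 [0.0604 0.0002 0.0897]
188 [0.06   0.0002 0.0905]
189 [0.0598 0.0002 0.0924]
190 [0.0597 0.0002 0.0955]
191 [0.0594 0.0002 0.0974]
192 [0.0592 0.0002 0.0995]
193 [0.0585 0.0002 0.0992]
194 [0.0581 0.0002 0.0999]
195 [0.0576 0.0002 0.1002]
196 [0.057  0.0002 0.1003]
nose tip 0.09913365894115306
```

```bash
python3 - <<'E'
from ins import *
robot.move_straight(T(.030,.22),vel=.15); robot.sleep(.3); rep(0)
g=robot.grab_frame("top"); cv2.imwrite("pics/t14.png",g['image'][:,:,::-1])
robot.close_job()
E
```

```text
0 34.13 fwd 0.0296 lat 0.0005 z 0.2303 [-0.19 -0.27  0.18] [ 0.037 -0.016  0.03 ]
the job is handed in; nothing more can be done
```

View pics/t14.png

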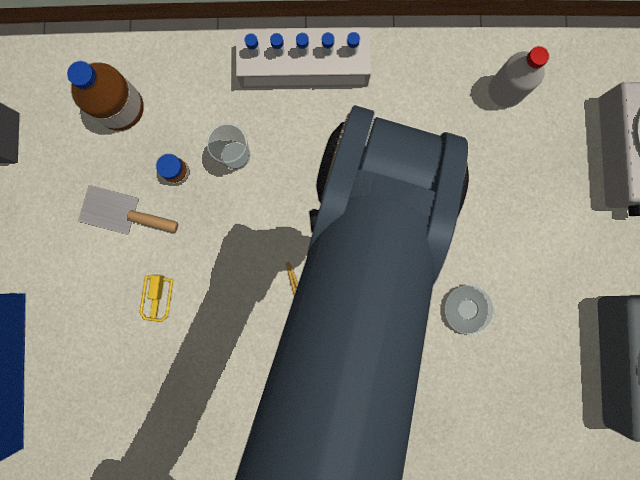

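The pin is in the eye with its ring snapped below the nose, and I handed the job in at about 34 s; no verdict is reported.

**What I did:**
- **Hole height:** I touched the post top with shut fingers, which put the hole about 2.5 mm below post_mid.
- **Insertion:** The pin slid in at about 1 N in the push direction. I pushed it home at about 8 N and let go.
- **Ring:** I swung the ring over the post and pressed it past the nose with the fingers either side of it. The highest reading was about 5 N at the snap and 8 N at the final press onto the stop.

**Last checks:**
- **Shoulder:** It sits about 1 mm off the eye's front face, within the 3.5 mm allowed.
- **Sideways:** The pin is within about 0.5 mm of the post's centre line.
- **Ring angle:** The bar is visibly below the nose, but the angle is less certain. The ring arms are level, and the pin's tilt read 0.11 rad on the head and 0.075 rad on the shank. That puts the ring between about -0.11 and -0.07 rad, around the -0.075 limit. I take it to be locked because the bar passed the nose and was pressed to its stop.
- **Contact and bystanders:** The robot is clear and the wrist force reads zero. In the last top view the beaker, jar, dish and yellow look-alike are where they were. The arm hid most of the tweezers there, but it never touched them.

**Disagreements on the way:**
- **False triggers:** Two contact stops while lowering onto the ring came from the arm's own motion, so I continued in small steps.
- **Depth bias:** Raw wrist-camera depths read about 1 mm high, which I allowed for.

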